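# Pull the stray orange parts box out of the pile

### The job

An orange parts box got into the pile of blue ones in the grey stand: put the top box down on the mat or table, take the orange one out, and restack the top box squarely on the blue one left in the stand. Lay the orange box flat and centred in the red returns cradle, whose plates leave room for fingers only at its ends: put it down on the mat or table first and take it again by its ends. Keep the boxes level, leave the bottom box where it is and do not disturb the other things.

Things in the scene. Friction and masses are not known exactly. Their poses are not given: they have to be found in the camera images.
- stand: Fixed grey stacking stand, may be turned. Origin: centre of its underside. Base 110 (x) x 90 (y) x 8 mm. Two plates at its +x and -x sides, 50 mm wide (y), 8 thick, to 95 mm above the table, 78 mm apart inside; y sides open. Boxes stand in it with their x along its x: only 4 mm spare at each end, so below the plates' top they can be held only by their long sides (fingers at +y and -y).
- cradle: Fixed red returns cradle, may be turned. Origin: centre of its underside. Base 100 (x) x 92 (y) x 8 mm. Two plates at its +y and -y sides, 70 mm long (x), 8 thick, to 64 mm above the table (14 above the lid of a box in it), 64 mm apart inside; x ends open. A box goes in with its x along the cradle's x, 4 mm spare each side, so held by its ends (fingers at +x and -x).
- orange_box: The orange lidded plastic parts box, in the middle of the pile of three in the stand (underside 50 mm above the table at the start). 70 mm along x (ends with black latch), 56 along y (long sides with white label), 42 high, about 0.2 kg, flat lid and underside. Origin: centre of its underside.
- top_box: The upper blue lidded parts box, on top of the pile (underside 92 mm above the table at the start). 70 mm along x (ends with black latch), 56 along y (long sides with white label), 42 high, about 0.2 kg, flat lid and underside. Origin: centre of its underside.
- bottom_box: The lower blue lidded parts box, at the bottom of the pile on the floor of the stand (underside 8 mm above the table); it stays there. 70 mm along x (ends with black latch), 56 along y (long sides with white label), 42 high, about 0.2 kg, flat lid and underside. Origin: centre of its underside.
- mat: Fixed black rubber mat flat on the table between stand and cradle, 290 (x) x 230 (y) mm, 3 mm thick: free room to put two boxes down. Origin: centre of its underside.
- tape: Bystander: loose upright-axis roll of brown tape lying flat, 100 mm across, 48 mm high. Origin: centre of its underside.
- carton: Bystander: loose small brown carton, 90 x 120 mm, 60 mm high. Origin: centre of its underside.
- cutter: Bystander: loose yellow box cutter lying flat, 135 mm long (x), 22 mm wide, 14 mm high. Origin: on its underside.
- stapler: Bystander: loose red and black stapler, 120 mm long (x), 34 mm wide, 44 mm high. Origin: on its underside.
- jar: Bystander: loose jar, 64 mm across, 85 mm high. Origin: centre of its underside.
- mug: Bystander: loose white mug, 80 mm across, 85 mm high, handle at its +y. Origin: centre of its underside.

How it is judged:
By the outcome, as a careful person would: the job done as asked, in the order asked, and still so for the second after the job is handed in, with the robot touching nothing.
It also fails if it takes over 72 s, if anything falls off the work surface, if the arm or the gripper's body presses on something with over 40 N, if the wrist force passes 120 N, or if a joint passes its speed limit or range.

### The arm

A 7-joint arm with a two-finger parallel gripper is mounted at the origin on the work surface. World frame = base frame: x ahead of the robot, y to its left, z up, the work surface at z = 0. Lengths are in m, angles in rad, forces in N, time in s.
With the tool pointing down it reaches from about 0.4 to 0.875 m from the base axis. Payload 19.3 kg.
Tool frame: the origin (TCP) lies midway between the tips of the shut fingers; the grasp point (between the pads) lies 19 mm behind it; z points along the fingers, y is the line along which they close (so a half turn about z gives the same grasp; the last joint's range is limited). The gripper opens to 85 mm and grips with 20 to 120 N. Pads are 22 mm wide; open, the fingers measure 114 mm over their backs; the gripper's body (76 mm by 85 mm) begins 54 mm behind the grasp point. The pads swing forward as they close: fully open they stand 13 mm farther back than shut.
Start: joints at [-1.391, 0.521, -0.036, 1.599, 0.021, 1.021, -0.113], TCP at [0.155, 0.606, 0.231] pointing down, gripper open.
Joint ranges: [-2.91, 2.91], [-0.3, 2.13], [-1.5, 1.42], [0.17, 2.43], [-1.26, 4.41], [0.16, 1.93], [-2.52, 2.52]. Speed limits (rad/s): [1.89, 1.89, 2.39, 2.39, 3.01, 3.01, 3.01].

### API

Orientations are given as [roll, pitch, yaw] about the fixed x, y, z axes, in that order (R = Rz(yaw) Ry(pitch) Rx(roll)).
In Python, from workcell import bot, viewer, observe, job_done gives the robot as it stands (bot), with the cameras (viewer), the readings as plain functions and the job as plain functions.
- The arm moves only by the tool nudge_tcp, called after "Call:" as name(argument=value, ...) on one line, values as JSON. Schema: {"type":"object","properties":{"ticks":{"type":"array","items":{"type":"array","prefixItems":[{"type":"number"},{"type":"array","items":{"type":"number"},"minItems":3,"maxItems":3},{"type":"array","items":{"type":"number"},"minItems":3,"maxItems":3}],"minItems":3,"maxItems":3},"minItems":1,"maxItems":5},"grip_force":{"type":"number"},"only":{"type":"string"},"quiet":{"type":"boolean"},"lines":{"type":"string"}},"required":["ticks"],"additionalProperties":false}. ticks is a list of rows, 1 to 5 of them, each written [opening, [dx, dy, dz], [rx, ry, rz]]: the finger opening in m, then dx, dy, dz in normalised numbers (1 is 0.5 m), then a rotation vector rx, ry, rz in normalised numbers (1 is pi rad); each row is the pose to reach, as a shift and turn from the pose commanded when the call began, along the tool's axes at that moment; what a row does not reach only later rows make up. A row lasts 1/8 s, in which the tool goes at most 0.0625 m and 0.188 rad, less where a joint would pass 70% of its speed; a pose out of reach is approached as far as the arm can. The fingers move at their own pace and stop on an object; grip_force is the grip in N (left out, the last holds). Time passes only in rows, so rows that do not move let the fingers close. The tool returns the time, the measured TCP pose, the force, the opening and the grip force at its end. only (a regular expression) keeps the lines of the reply that match it, lines (a string "A,B") keeps lines A to B, and quiet returns only ok. Input that does not fit is refused with a message, and nothing moves.
- observe(): the state, without advancing time (a new reading comes with each control period).
- viewer.grab_frame(name): name is "scene" or "top"; returns the picture (384x512x3 uint8, blue, green, red); there is no depth.
- viewer.calibration(name): a dict with "vfov" (degrees; the focal length in pixels is half the picture's height over the tangent of half this angle, whatever the lens; pixels are square), "cx", "cy" (the principal point, pixels), "dist_coeffs" ([k1, k2, p1, p2, k3] as OpenCV has them; the pictures are not rectified), "eye" and "attitude" of the camera in the world. Camera axes: x right, y down, z forward; pixel columns grow to the right and rows downward; lengths in m; the calibration is good to about 2 mm. A picture is of the moment at which its call begins. calibration takes no time and is no camera call.
- job_done(): hands the job in; it is judged then, once.
The state is a dict: "clock": time; "qpos": joint angles; "qd": joint speeds; "joint_efforts": joint torques, N m; "position": TCP position; "tool_rot": TCP orientation; "force": force on the tool from outside, world axes, zero at the start; "moment": the same for the moment, N m; "grip_width": finger opening in m; "finger_force": force on a finger pad.
Only numpy, scipy, OpenCV 4.12 (cv2) and the standard library are available. Lean on these libraries where they do the work, as an engineer would, in place of code of your own. Each camera call takes 0.05 s, during which the arm holds its last target. There are 200 camera calls.

## Working session

There is one attempt and no reset: what is moved stays moved. The work goes in short steps, Python scripts to look and compute and a tool call to move; the robot and the scene stay as the last step left them, time stands still between calls to the robot, and variables do not carry over. Pictures are saved under pics/ and viewed, at most 13 in all, crops included, and the job is handed in when it is done.

```bash
ls; mkdir -p pics
```

Run:
```python
from workcell import bot, viewer, observe, job_done
import cv2
for n in("scene","top"):
    cv2.imwrite(f"pics/{n}0.png",viewer.grab_frame(n)); print(viewer.calibration(n))
s=observe(); print(s)
```

```text
pics
workcell.py
{'vfov': 53.473202889152915, 'cx': 257.1348201527874, 'cy': 192.34875048036636, 'dist_coeffs': array([0.03520035, 0.        , 0.        , 0.        , 0.        ]), 'eye': array([1.02991591, 0.55930047, 0.60462053]), 'attitude': array([-2.20833355, -0.01125681,  2.45867027])}
{'vfov': 48.83677596919024, 'cx': 251.42037026135952, 'cy': 193.32929895451582, 'dist_coeffs': array([0.04599654, 0.        , 0.        , 0.        , 0.        ]), 'eye': array([0.4043809 , 0.0199151 , 1.20660842]), 'attitude': array([-2.99001160e+00, -1.92987564e-04, -1.58775818e+00])}
{'clock': 0.1, 'qpos': array([-1.39118383,  0.52195905, -0.03633115,  1.59991734,  0.02123467,
        1.02113946, -0.11283982]), 'qd': array([ 1.22931294e-03, -3.26206165e-03,  9.37673947e-04, -6.14765366e-04,
       -7.87269872e-05, -1.38532095e-03,  4.83391862e-04]), 'joint_efforts': array([ 3.46575129e-03, -9.28486633e+01,  1.98388383e+00, -3.70531476e+01,
        1.82168721e-02,  5.22522081e-03, -2.00315498e-05]), 'position': array([0.15448037, 0.60530003, 0.23079243]), 'tool_rot': array([-3.14056023e+00,  1.00923958e-04,  2.89175016e+00]), 'force': array([-0.22813924,  0.36965625,  0.40706394]), 'moment': array([-0.00026698,  0.0288386 ,  0.01650209]), 'finger_force': 0.0, 'grip_width': 0.08517096946108624}
```

View pics/scene0.png

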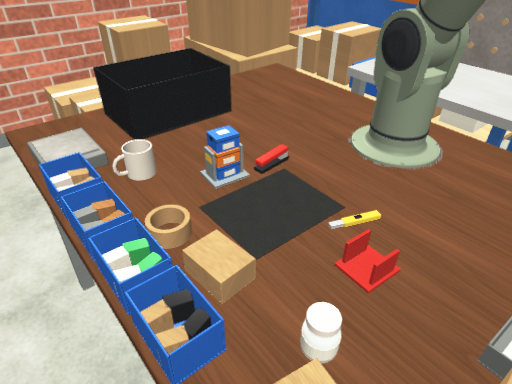

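View pics/top0.png

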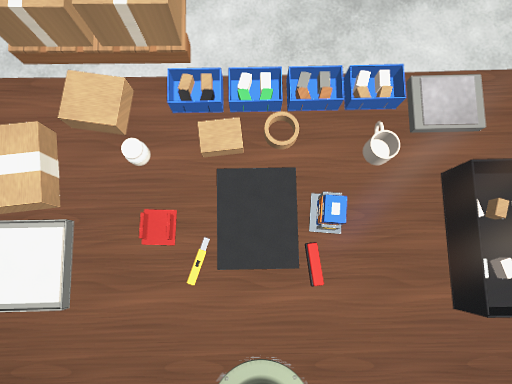

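The scene view shows the pile at about (224,155), the cradle at (368,260), and the mat between them. In the top view the pile lid is at (335,208), the stand base at (326,213), the cradle at (158,227) and the mat at (257,218). Next I measure them.

Create h.py:
```python
import cv2,numpy as np
from workcell import bot, viewer, observe, job_done
from scipy.spatial.transform import Rotation as Ro
def cal(n):
    c=viewer.calibration(n); f=192/np.tan(np.radians(c["vfov"]/2))
    return np.array([[f,0,c["cx"]],[0,f,c["cy"]],[0,0,1]]),c["dist_coeffs"],c["eye"],Ro.from_euler("xyz",c["attitude"]).as_matrix()
def cast(n,px,z):
    K,d,e,R=cal(n); u=cv2.undistortPoints(np.float64(px).reshape(-1,1,2),K,d).reshape(-1,2)
    r=np.c_[u,np.ones(len(u))]@R.T
    return (e+r*((z-e[2])/r[:,2])[:,None])[:,:2]
def proj(n,P):
    K,d,e,R=cal(n); P=(np.float64(P).reshape(-1,3)-e)@R
    return cv2.projectPoints(P,np.zeros(3),np.zeros(3),K,d)[0].reshape(-1,2)
def mask(im,h0,h1,s=110,v=40,roi=None):
    h=cv2.cvtColor(im,cv2.COLOR_BGR2HSV)
    m=cv2.inRange(h,(h0,s,v),(h1,255,255))
    if h0==0 and h1<12: m|=cv2.inRange(h,(172,s,v),(180,255,255))
    if roi: k=np.zeros_like(m); x0,y0,x1,y1=roi; k[y0:y1,x0:x1]=255; m&=k
    return m
def big(m):
    return max(cv2.findContours(m,cv2.RETR_EXTERNAL,cv2.CHAIN_APPROX_NONE)[0],key=cv2.contourArea)
def rect(n,c,z):
    w=cast(n,c.reshape(-1,2),z).astype(np.float32); return cv2.minAreaRect(w*1000)
```

Run:
```python
from h import *
t=cv2.imread("pics/top0.png"); s=cv2.imread("pics/scene0.png")
c=big(mask(t,100,125,roi=(300,180,360,250))); print("lid",rect("top",c,.134))
c=big(mask(t,0,8,roi=(130,195,190,260))); print("cradle base",rect("top",c,.008),rect("top",c,.064))
g=cv2.cvtColor(t,cv2.COLOR_BGR2GRAY); m=cv2.inRange(g,0,50); m[:,:210]=0;m[:,303:]=0;m[:160]=0;m[275:]=0
print("mat",rect("top",big(m),.003))
cr=lambda im,x,y,w,h,k:cv2.resize(im[y:y+h,x:x+w],None,fx=k,fy=k,interpolation=cv2.INTER_CUBIC)
a=np.vstack([np.hstack([cr(t,300,180,50,60,6),cr(t,132,200,50,60,6)])]); b=np.hstack([cr(s,190,115,64,75,4),cr(s,330,222,75,75,4)])
h=max(a.shape[1],b.shape[1]);p=lambda i:cv2.copyMakeBorder(i,0,0,0,h-i.shape[1],cv2.BORDER_CONSTANT)
o=np.vstack([p(a),p(b)]);o=cv2.resize(o,None,fx=.9,fy=.9);cv2.imwrite("pics/crop0.png",o);print(o.shape)
```

```text
lid ((524.3054809570312, -193.173095703125), (59.90601348876953, 73.46360778808594), 84.57003784179688)
cradle base ((497.1773376464844, 284.065185546875), (104.70272064208984, 102.23017120361328), 87.37303161621094) ((492.84185791015625, 271.723876953125), (99.8108901977539, 97.45392608642578), 87.37297821044922)Traceback (most recent call last):
  File "<stdin>", line 6, in <module>
  File "h.py", line 21, in big
    return max(cv2.findContours(m,cv2.RETR_EXTERNAL,cv2.CHAIN_APPROX_NONE)[0],key=cv2.contourArea)
ValueError: max() iterable argument is empty
```

Run:
```python
from h import *
t=cv2.imread("pics/top0.png"); s=cv2.imread("pics/scene0.png")
cr=lambda im,x,y,w,h,k:cv2.resize(im[y:y+h,x:x+w],None,fx=k,fy=k,interpolation=cv2.INTER_CUBIC)
a=np.hstack([cr(t,300,185,56,56,6),cr(t,130,200,56,56,6)]); b=np.hstack([cr(s,196,117,56,74,4),cr(s,330,225,80,74,4)])
b=cv2.resize(b,(a.shape[1],round(b.shape[0]*a.shape[1]/b.shape[1])))
o=np.vstack([a,b]);o=cv2.resize(o,None,fx=600/o.shape[0]*.999,fy=600/o.shape[0]*.999);cv2.imwrite("pics/crop0.png",o);print(o.shape)
```

```text
(599, 574, 3)
```

View pics/crop0.png

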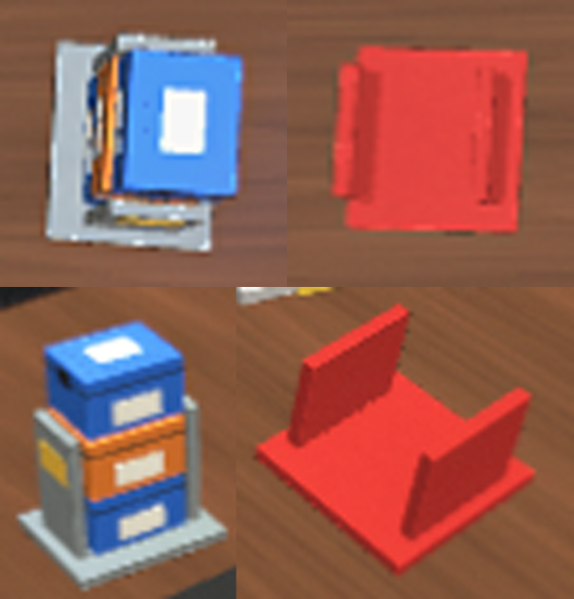

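The crop shows all three boxes aligned with the stand. The stand base corners in the top crop are (57,42), (48,237) and (210,248). The cradle base corners are (359,47), (525,50), (519,231) and (347,228) there, and (256,452), (401,572) and (533,470) in the scene crop.

Run:
```python
from h import *
kt=574/112; ks=574/136
T=lambda p,ox,oy,cx:(np.array(p)-[cx,0]+.5)/kt-.5+[ox,oy]
S=lambda p,ox,oy,cx:(np.array(p)-[cx,287]+.5)/ks-.5+[ox,oy]
np.set_printoptions(precision=1,suppress=True)
d=lambda a:np.c_[np.linalg.norm(np.diff(a,axis=0),axis=1),np.degrees(np.arctan2(*np.diff(a,axis=0).T[::-1]))]
def show(n,v,p,z):
    w=cast(v,p,z)*1000; print(n,v,w.tolist() and w.round(1).tolist(),"\n",d(w).tolist() and d(w).round(1).tolist())
show("stand","top",T([[57,42],[48,237],[210,248]],300,185,0),.008)
show("stand","scene",S([[18,517],[82,585],[227,530]],196,117,0),.008)
show("cradle","top",T([[359,47],[525,50],[519,231],[347,228]],130,200,287),.008)
show("cradle","scene",S([[256,452],[401,572],[533,470]],330,225,56*ks),.008)
t=cv2.imread("pics/top0.png"); s=cv2.imread("pics/scene0.png")
h=cv2.cvtColor(t,cv2.COLOR_BGR2HSV)
print(t[208,330],t[200,340],h[208,330])
for v,im,roi in(("top",t,(300,180,360,250)),("scene",s,(200,120,250,165))):
    m=mask(im,100,125,s=80,v=200,roi=roi); 
    if v=="scene": print(im[135,215],im[150,218])
    c=cv2.convexHull(big(m)); q=cv2.approxPolyDP(c,3,True).reshape(-1,2); print(v,q.tolist()); show("lid",v,q,.134); print(rect(v,c,.134))
# label on lid centre
for v,im,roi in(("top",t,(326,200,345,217)),("scene",s,(210,126,232,140))):
    x0,y0,x1,y1=roi; m=np.zeros(im.shape[:2],np.uint8); m[y0:y1,x0:x1]=cv2.inRange(im[y0:y1,x0:x1],(180,180,180),(255,255,255))
    print("label",v,rect(v,big(m),.134))
```

```text
stand top [[586.1, -153.3], [477.5, -144.2], [470.1, -232.9]] 
 [[109.0, 175.2], [89.0, -94.8]]
stand scene [[580.0, -240.1], [590.2, -148.8], [479.4, -141.2]] 
 [[91.9, 83.6], [111.1, 176.1]]
cradle top [[548.2, 323.6], [544.9, 231.9], [445.2, 234.1], [448.7, 327.9]] 
 [[91.8, -92.1], [99.7, 178.8], [93.9, 87.9]]
cradle scene [[548.1, 234.5], [551.8, 325.6], [450.1, 326.8]] 
 [[91.2, 87.6], [101.8, 179.3]]
[244 152  75] [244 154  79] [106 177 244]
top [[346, 196], [345, 222], [324, 221], [326, 194]]
lid top [[557.2, -224.8], [490.7, -218.9], [494.1, -165.9], [563.2, -174.1]] 
 [[66.7, 174.9], [53.0, 86.4], [69.6, -6.7]]
((526.1709594726562, -195.76141357421875), (54.156925201416016, 69.71541595458984), 84.35940551757812)
[251 163  86] [171  90  41]
scene [[238, 133], [215, 139], [207, 131], [229, 126]]
lid scene [[499.3, -164.0], [565.0, -173.9], [557.1, -223.0], [494.4, -211.0]] 
 [[66.5, -8.6], [49.7, -99.1], [63.8, 169.2]]
((528.9014892578125, -193.42335510253906), (55.37330627441406, 68.55460357666016), 84.9066390991211)
label top ((526.6151733398438, -195.33348083496094), (20.268980026245117, 30.859254837036133), 87.19441223144531)
label scene ((527.3319091796875, -196.6141815185547), (22.883689880371094, 30.62917709350586), 80.7906265258789)
```

Add to h.py:
```python
def go(x,y,z,yaw):
    "shift and turn in tool axes from the measured pose to x,y,z (m), yaw (deg), tool straight down"
    s=observe(); R=Ro.from_euler("xyz",s["tool_rot"]); G=Ro.from_euler("xyz",[np.pi,0,np.radians(yaw)])
    print(np.round(R.inv().apply(np.array([x,y,z])-s["position"]),4),np.round((R.inv()*G).as_rotvec(),4),"t",round(s["clock"],2),"f",s["force"].round(1))
```

Run:
```python
from h import *
print(cast("top",[[217,169],[296,168],[298,268],[219,269]],.003).round(3))
go(.52,.25,.235,175)
```

```text
[[ 0.661  0.115]
 [ 0.66  -0.114]
 [ 0.375 -0.11 ]
 [ 0.376  0.111]]
[-0.442  -0.2539 -0.0039] [-0.001   0.     -0.1626] t 0.1 f [-0.2  0.4  0.4]
```

Careful with the scale: shifts go in shares of 0.5 m and turns go in shares of pi rad. That gives: -0.25 m / 0.5 = -0.5, -0.2 m / 0.5 = -0.4.

Call:
nudge_tcp(ticks=[[0.085,[-0.1,-0.06,0],[0,0,0]],[0.085,[-0.2,-0.12,0],[0,0,0]],[0.085,[-0.3,-0.18,0],[0,0,0]],[0.085,[-0.4,-0.23,0],[0,0,0]],[0.085,[-0.5,-0.29,0],[0,0,0]]], grip_force=40)

```text
clock: 0.72
position: [0.362, 0.4019, 0.2312]
tool_rot: [-3.141, -0.0, 2.892]
force: [0.3, 0.4, -0.9]
grip_width: 0.085
finger_force: 0.0
```

Call:
nudge_tcp(ticks=[[0.085,[-0.1,-0.06,0],[0,0,-0.0255]],[0.085,[-0.2,-0.12,0],[0,0,-0.0516]],[0.085,[-0.3,-0.18,0],[0,0,-0.0516]],[0.085,[-0.38,-0.22,0],[0,0,-0.0516]]])

```text
clock: 1.23
position: [0.5192, 0.2474, 0.2312]
tool_rot: [-3.141, -0.0, 3.052]
force: [0.7, -0.0, 0.9]
grip_width: 0.0847
finger_force: 0.0
```

```bash
python3 -c "
from h import *; go(.527,-.195,.2,175)"
```

```text
[-0.0473 -0.4399  0.0314] [-0.0005 -0.0001 -0.0021] t 1.23 f [ 0.7 -0.   0.9]
```

Converted, -0.275 m / 0.5 = -0.55, -0.22 m / 0.5 = -0.44.

Call:
nudge_tcp(ticks=[[0.085,[-0.012,-0.11,0],[0,0,0]],[0.085,[-0.024,-0.22,0],[0,0,0]],[0.085,[-0.036,-0.33,0],[0,0,0]],[0.085,[-0.048,-0.44,0],[0,0,0]],[0.085,[-0.06,-0.55,0],[0,0,0]]])

```text
clock: 1.85
position: [0.5233, -0.0286, 0.2313]
tool_rot: [-3.142, -0.0, 3.054]
force: [1.8, -0.3, -0.9]
grip_width: 0.0847
finger_force: 0.0
```

Call:
nudge_tcp(ticks=[[0.085,[-0.012,-0.11,0],[0,0,0]],[0.085,[-0.024,-0.22,0],[0,0,0]],[0.085,[-0.034,-0.31,0.02],[0,0,0]],[0.085,[-0.034,-0.33,0.02],[0,0,0]]])

```text
clock: 2.35
position: [0.525, -0.1957, 0.2205]
tool_rot: [-3.141, -0.002, 3.05]
force: [-0.6, 1.2, -0.3]
grip_width: 0.0848
finger_force: 0.0
```

Run:
```python
from h import *
go(.527,-.195,.1,175)
cv2.imwrite("pics/s1.png",viewer.grab_frame("scene")[60:240,130:330].repeat(3,0).repeat(3,1))
```

```text
[-0.0021  0.001   0.1205] [-0.0008 -0.0015 -0.0044] t 2.35 f [-0.6  1.2 -0.3]
```

View pics/s1.png

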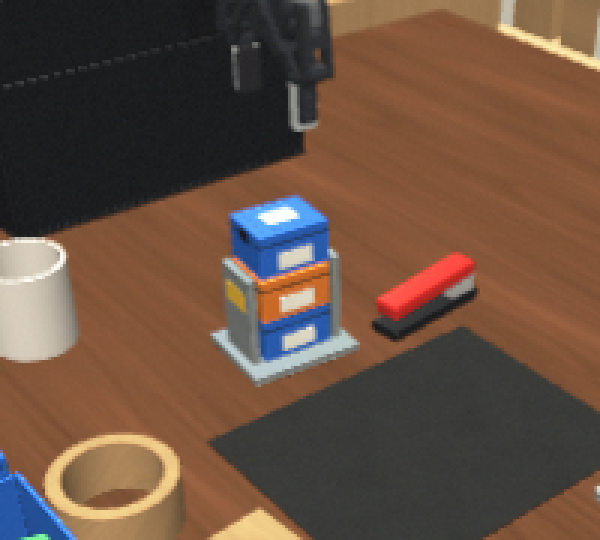

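The open gripper is straight over the pile, with its fingers at (245,70) and (305,105) and the pile at (280,240), and nothing has moved. I descend and grip.

Converted, 0.1265 m / 0.5 = 0.253, 0.11 m / 0.5 = 0.22, -0.004 rad / 3.1416 = -0.0013.

Call:
nudge_tcp(ticks=[[0.085,[-0.004,0.002,0.08],[0,0,-0.0013]],[0.085,[-0.004,0.002,0.16],[0,0,-0.0013]],[0.085,[-0.004,0.002,0.22],[0,0,-0.0013]],[0.085,[-0.004,0.002,0.253],[0,0,-0.0013]],[0.085,[-0.004,0.002,0.253],[0,0,-0.0013]]])

```text
clock: 3.02
position: [0.528, -0.1911, 0.0944]
tool_rot: [3.141, -0.001, 3.059]
force: [0.2, -0.4, -0.1]
grip_width: 0.0847
finger_force: 0.0
```

Call:
nudge_tcp(ticks=[[0.05,[0,0,0],[0,0,0]],[0.05,[0,0,0],[0,0,0]],[0.05,[0,0,0],[0,0,0]],[0.05,[0,0,0],[0,0,0]]], grip_force=40)

```text
clock: 3.52
position: [0.5288, -0.1922, 0.0961]
tool_rot: [-3.141, 0.002, 3.058]
force: [-1.9, -0.5, 8.3]
grip_width: 0.0557
finger_force: 41.7
```

```bash
python3 -c "
from h import *; go(.527,-.195,.094,175)"
```

```text
[ 0.0016 -0.0029  0.0021] [-0.0004  0.0021  0.0032] t 3.52 f [-1.9 -0.5  8.3]
```

Converted, -0.06 m / 0.5 = -0.12, -0.03 m / 0.5 = -0.06.

Call:
nudge_tcp(ticks=[[0.05,[0,0,-0.02],[0,0,0]],[0.05,[0,0,-0.06],[0,0,0]],[0.05,[0,0,-0.12],[0,0,0]],[0.05,[0,0,-0.12],[0,0,0]]])

```text
clock: 4.03
position: [0.5292, -0.1922, 0.1575]
tool_rot: [-3.141, 0.004, 3.058]
force: [1.0, -0.7, -3.6]
grip_width: 0.0552
finger_force: 43.5
```

```bash
python3 - <<'E'
from h import *
s=observe();print(s["moment"])
go(.595,-.02,.15,175)
a=viewer.grab_frame("scene")[60:200,160:300];b=viewer.grab_frame("top")[160:265,280:385]
cv2.imwrite("pics/s2.png",np.hstack([cv2.resize(a,(400,400)),cv2.resize(b,(400,400))]))
E
```

```text
[-0.00137654 -0.03847677 -0.02135327]
[-0.0511  0.1772  0.0076] [-0.0006  0.004   0.0033] t 4.03 f [ 1.  -0.7 -3.6]
```

View pics/s2.png

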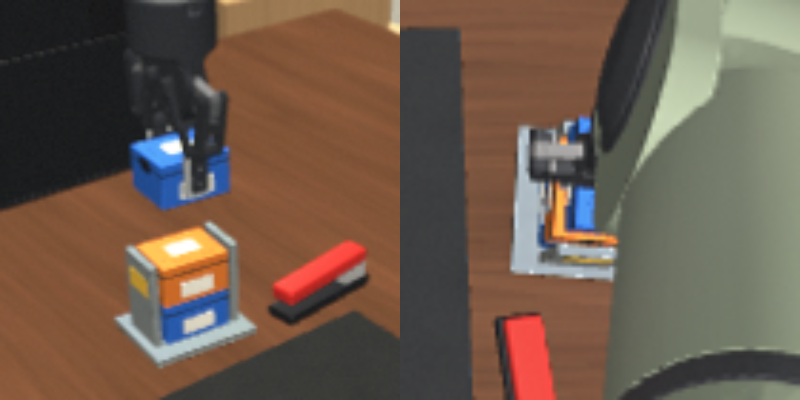

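The top box hangs level in the gripper at (180,170). The orange box still stands in the stand at (185,265) with its lid visible. I measure that lid now and carry the top box to the mat.

Converted, 0.177 m / 0.5 = 0.354, 0.02 m / 0.5 = 0.04, 0.004 rad / 3.1416 = 0.0013.

Call:
nudge_tcp(ticks=[[0.05,[-0.02,0.06,0],[0,0.0006,0]],[0.05,[-0.05,0.16,0],[0,0.0013,0]],[0.05,[-0.08,0.26,0],[0,0.0013,0.001]],[0.05,[-0.1,0.33,0.04],[0,0.0013,0.001]],[0.05,[-0.102,0.354,0.1],[0,0.0013,0.001]]])

```text
clock: 4.75
position: [0.5944, -0.0168, 0.1038]
tool_rot: [3.141, -0.004, 3.058]
force: [-0.6, 0.6, -3.0]
grip_width: 0.0555
finger_force: 43.5
```

Call:
nudge_tcp(ticks=[[0.05,[0,0,0.08],[0,0,0]],[0.05,[0,0,0.14],[0,0,0]],[0.05,[0,0,0.17],[0,0,0]],[0.05,[0,0,0.17],[0,0,0]]])

```text
clock: 5.25
position: [0.5928, -0.0198, 0.019]
tool_rot: [-3.141, -0.006, 3.055]
force: [-0.1, -1.0, -2.1]
grip_width: 0.0556
finger_force: 43.3
```

```bash
python3 - <<'E'
from h import *
go(.595,-.02,.007,175)
s=viewer.grab_frame("scene"); m=mask(s,5,20,s=130,v=180,roi=(195,130,250,185)); c=big(m); print(cv2.boundingRect(c)); cv2.imwrite("pics/a.png",s)
E
```

```text
[-0.0023  0.      0.012 ] [-0.0003 -0.0058  0.0003] t 5.25 f [-0.1 -1.  -2.1]
(208, 142, 18, 15)
```

Converted, 0.012 m / 0.5 = 0.024, 0.004 m / 0.5 = 0.008, -0.005 rad / 3.1416 = -0.0016.

Call:
nudge_tcp(ticks=[[0.05,[0,0,0.008],[0,-0.0016,0]],[0.05,[0,0,0.016],[0,-0.0016,0]],[0.05,[0,0,0.022],[0,-0.0016,0]],[0.05,[0,0,0.024],[0,-0.0016,0]]])

```text
clock: 5.8
position: [0.5934, -0.0197, 0.0077]
tool_rot: [-3.142, 0.001, 3.055]
force: [-0.2, -0.2, -1.4]
grip_width: 0.0556
finger_force: 43.3
```

Call:
nudge_tcp(ticks=[[0.05,[0,0,0.002],[0,0,0]],[0.05,[0,0,0.002],[0,0,0]]])

```text
clock: 6.05
position: [0.5934, -0.0197, 0.0072]
tool_rot: [3.142, 0.001, 3.055]
force: [-2.6, 0.5, 4.3]
grip_width: 0.0553
finger_force: 44.1
```

Run:
```python
from h import *
go(.595,-.02,.007,175)
cv2.imwrite("pics/s3.png",cv2.resize(viewer.grab_frame("scene")[120:260,190:350],(800,600)))
```

```text
[-0.0016 -0.0001  0.0002] [0.     0.001  0.0004] t 6.05 f [-2.6  0.5  4.3]
```

Converted, -0.06 m / 0.5 = -0.12, -0.02 m / 0.5 = -0.04.

Call:
nudge_tcp(ticks=[[0.085,[0,0,0],[0,0,0]],[0.085,[0,0,0],[0,0,0]],[0.085,[0,0,0],[0,0,0]],[0.085,[0,0,-0.04],[0,0,0]],[0.085,[0,0,-0.12],[0,0,0]]])

```text
clock: 6.72
position: [0.5926, -0.0198, 0.0675]
tool_rot: [-3.141, -0.001, 3.055]
force: [-0.4, -0.1, -0.6]
grip_width: 0.0849
finger_force: 0.0
```

Call:
nudge_tcp(ticks=[[0.085,[0,0,-0.12],[0,0,0]],[0.085,[0,0,-0.22],[0,0,0]],[0.085,[0,0,-0.22],[0,0,0]]])

```text
clock: 7.1
position: [0.5951, -0.0198, 0.1821]
tool_rot: [3.14, 0.008, 3.054]
force: [0.3, -0.0, 0.1]
grip_width: 0.0848
finger_force: 0.0
```

Run:
```python
from h import *
s=viewer.grab_frame("scene"); cv2.imwrite("pics/b.png",s)
cv2.imwrite("pics/s4.png",cv2.resize(s[90:225,180:360],(800,600)))
c=big(mask(s,5,20,s=130,v=220,roi=(195,130,250,185)));print(rect("scene",c,.092))
go(.528,-.194,.15,175)
```

```text
((530.0698852539062, -190.66236877441406), (56.61530685424805, 68.52092742919922), 83.32086944580078)
[ 0.0508 -0.1793  0.0294] [0.0007 0.0051 0.0003] t 7.15 f [-1.1 -0.5 -0.9]
```

View pics/s4.png

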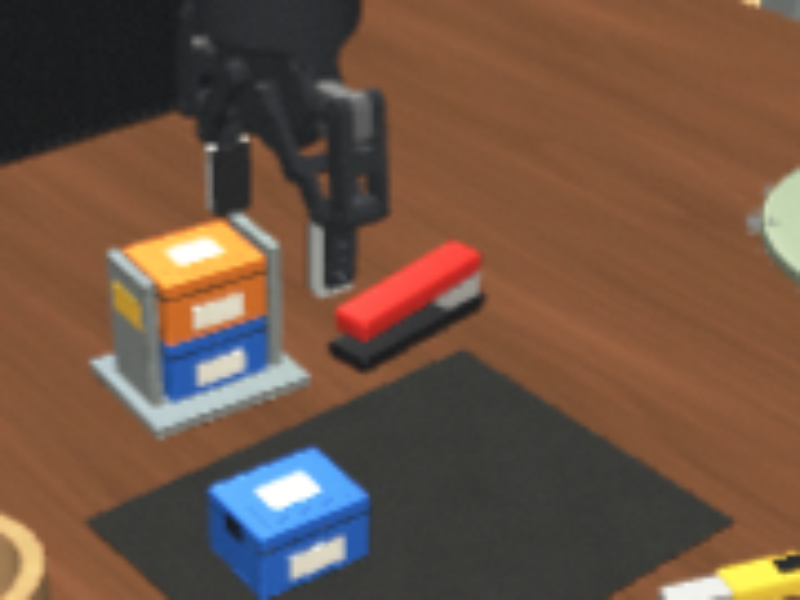

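The blue top box stands on the mat at (290,520), and the orange box is undisturbed in the stand at (195,285). Next is the orange grip.

Converted, -0.178 m / 0.5 = -0.356, 0.05 m / 0.5 = 0.1.

Call:
nudge_tcp(ticks=[[0.085,[0.02,-0.06,0],[0,0,0]],[0.085,[0.05,-0.16,0],[0,0,0]],[0.085,[0.08,-0.26,0],[0,0,0]],[0.085,[0.1,-0.34,0.02],[0,0,0]],[0.085,[0.1,-0.356,0.04],[0,0,0]]])

```text
clock: 7.78
position: [0.5263, -0.1955, 0.1564]
tool_rot: [-3.141, -0.0, 3.051]
force: [-0.5, 0.5, -0.5]
grip_width: 0.0851
finger_force: 0.0
```

Call:
nudge_tcp(ticks=[[0.085,[0,0,0.02],[0,0,0]],[0.085,[0,0,0.02],[0,0,0]]])

```text
clock: 8.02
position: [0.528, -0.1912, 0.1458]
tool_rot: [3.141, -0.001, 3.056]
force: [1.1, 0.1, 0.9]
grip_width: 0.0851
finger_force: 0.0
```

Run:
```python
from h import *
s=cv2.imread("pics/b.png"); c=big(mask(s,100,125,s=80,v=200,roi=(220,180,270,225)));print(rect("scene",c,.045))
go(.529,-.192,.055,175)
```

```text
((592.4927978515625, -16.247007369995117), (54.849143981933594, 68.31689453125), 85.10558319091797)
[-0.0012 -0.0008  0.0908] [ 0.0008 -0.0006  0.002 ] t 8.03 f [1.1 0.1 0.9]
```

Converted, 0.0905 m / 0.5 = 0.181, 0.085 m / 0.5 = 0.17, 0.002 rad / 3.1416 = 0.0006.

Call:
nudge_tcp(ticks=[[0.085,[-0.002,-0.004,0.08],[0,0,0.0006]],[0.085,[-0.002,-0.004,0.14],[0,0,0.0006]],[0.085,[-0.002,-0.004,0.17],[0,0,0.0006]],[0.085,[-0.002,-0.004,0.181],[0,0,0.0006]],[0.085,[-0.002,-0.004,0.181],[0,0,0.0006]]])

```text
clock: 8.65
position: [0.5293, -0.1947, 0.0568]
tool_rot: [-3.142, 0.002, 3.053]
force: [0.4, 0.2, 0.4]
grip_width: 0.0852
finger_force: 0.0
```

Call:
nudge_tcp(ticks=[[0.05,[0,0,0],[0,0,0]],[0.05,[0,0,0],[0,0,0]],[0.05,[0,0,0],[0,0,0]],[0.05,[0,0,0],[0,0,0]]], grip_force=40)

```text
clock: 9.15
position: [0.5293, -0.1949, 0.0571]
tool_rot: [-3.142, 0.002, 3.053]
force: [-2.4, 0.9, 7.6]
grip_width: 0.0554
finger_force: 41.2
```

Call:
nudge_tcp(ticks=[[0.05,[0,0,-0.02],[0,0,0]],[0.05,[0,0,-0.05],[0,0,0]],[0.05,[0,0,-0.09],[0,0,0]],[0.05,[0,0,-0.14],[0,0,0]],[0.05,[0,0,-0.2],[0,0,0]]])

```text
clock: 9.78
position: [0.5286, -0.1948, 0.1579]
tool_rot: [-3.142, 0.001, 3.053]
force: [0.0, -0.1, -2.5]
grip_width: 0.0558
finger_force: 43.1
```

```bash
python3 - <<'E'
from h import *
go(.445,-.01,.15,175)
s=viewer.grab_frame("scene")
cv2.imwrite("pics/s5.png",cv2.resize(s[60:225,150:370],(800,600)))
E
```

```text
[0.0997 0.1766 0.0078] [-0.      0.0011 -0.0016] t 9.78 f [ 0.  -0.1 -2.5]
```

View pics/s5.png

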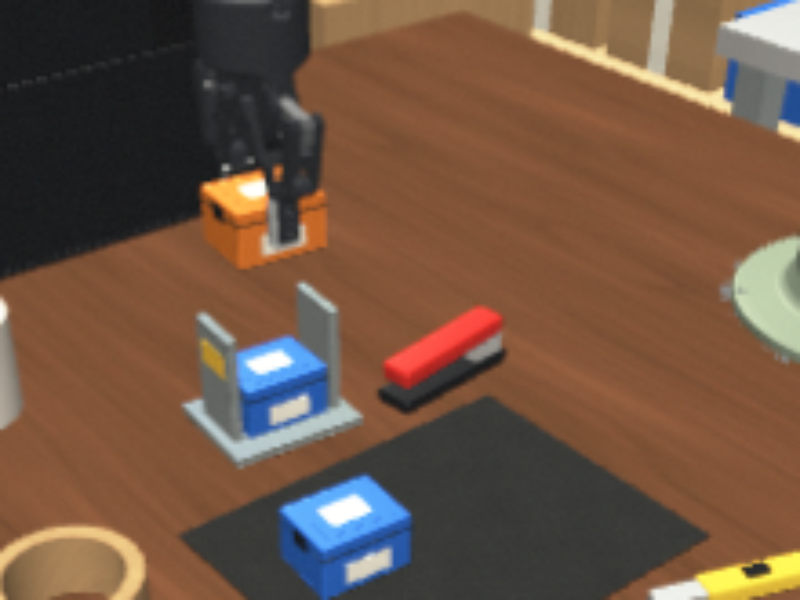

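The orange box is held level at (262,215). The bottom box is still in the stand at (285,385), and the top box is on the mat at (345,540).

Converted, 0.177 m / 0.5 = 0.354, 0.05 m / 0.5 = 0.1.

Call:
nudge_tcp(ticks=[[0.05,[0.04,0.07,0],[0,0,0]],[0.05,[0.1,0.17,0],[0,0,0]],[0.05,[0.15,0.26,0],[0,0,0]],[0.05,[0.19,0.33,0.04],[0,0,0]],[0.05,[0.2,0.354,0.1],[0,0,0]]])

```text
clock: 10.45
position: [0.4449, -0.0074, 0.1071]
tool_rot: [3.14, 0.004, 3.055]
force: [1.0, -0.8, -2.2]
grip_width: 0.0559
finger_force: 43.4
```

Call:
nudge_tcp(ticks=[[0.05,[0,0,0.08],[0,0,0]],[0.05,[0,0,0.14],[0,0,0]],[0.05,[0,0,0.17],[0,0,0]],[0.05,[0,0,0.18],[0,0,0]],[0.05,[0,0,0.18],[0,0,0]]])

```text
clock: 11.08
position: [0.4454, -0.0097, 0.0168]
tool_rot: [3.142, 0.002, 3.053]
force: [0.8, -0.7, -2.1]
grip_width: 0.0554
finger_force: 43.2
```

```bash
python3 -c "
from h import *; go(.445,-.01,.0101,175)"
```

```text
[ 0.0004 -0.0003  0.0067] [ 0.0001  0.0017 -0.0017] t 11.07 f [ 0.8 -0.7 -2.1]
```

Converted, 0.0075 m / 0.5 = 0.015, 0.007 m / 0.5 = 0.014, 0.001 rad / 3.1416 = 0.0003.

Call:
nudge_tcp(ticks=[[0.05,[0,0,0.006],[0,0.0003,0]],[0.05,[0,0,0.012],[0,0.0003,0]],[0.05,[0,0,0.014],[0,0.0003,0]],[0.05,[0,0,0.015],[0,0.0003,0]],[0.05,[0,0,0.015],[0,0.0003,0]]])

```text
clock: 11.7
position: [0.4454, -0.0096, 0.01]
tool_rot: [3.141, 0.001, 3.053]
force: [-8.6, 1.2, 45.0]
grip_width: 0.0554
finger_force: 48.4
```

Call:
nudge_tcp(ticks=[[0.085,[0,0,0],[0,0,0]],[0.085,[0,0,0],[0,0,0]],[0.085,[0,0,0],[0,0,0]],[0.085,[0,0,-0.06],[0,0,0]],[0.085,[0,0,-0.18],[0,0,0]]])

```text
clock: 12.32
position: [0.4439, -0.0097, 0.0984]
tool_rot: [-3.141, -0.004, 3.053]
force: [0.9, -0.1, 0.0]
grip_width: 0.0847
finger_force: 0.0
```

Call:
nudge_tcp(ticks=[[0.085,[0,0,-0.08],[0,0,0]],[0.085,[0,0,-0.12],[0,0,0]],[0.085,[0,0,-0.12],[0,0,0]]])

```text
clock: 12.7
position: [0.4457, -0.0095, 0.1598]
tool_rot: [3.141, 0.002, 3.053]
force: [-0.2, 0.5, -0.1]
grip_width: 0.0847
finger_force: 0.0
```

```bash
python3 - <<'E'
from h import *
s=viewer.grab_frame("scene");cv2.imwrite("pics/c.png",s)
c=big(mask(s,5,20,s=130,v=220,roi=(250,170,350,260)));print(rect("scene",c,.045),cv2.boundingRect(c))
go(.595,-.0197,.15,175)
E
```

```text
((446.03466796875, -5.813199996948242), (55.34541320800781, 69.38520050048828), 83.98407745361328) (276, 172, 33, 19)
[-0.1501  0.0031  0.0089] [ 0.0003  0.0008 -0.0014] t 12.75 f [ 0.4 -0.5 -0.8]
```

Add to h.py:
```python
def label(v,im,P,r=9):
    "weighted centroid of the white lid label near world point P, cast onto its height"
    u,w=proj(v,P)[0].round().astype(int); k=im[w-r:w+r+1,u-r:u+r+1].min(2); m=cv2.inRange(k,140,255)
    n,l,st,ce=cv2.connectedComponentsWithStats(m); j=l[r,r] or 1+np.argmin(np.linalg.norm(ce[1:]-r,axis=1))
    wt=np.clip(k.astype(float)-110,0,130)*cv2.dilate((l==j).astype(np.uint8),np.ones((3,3))); y,x=np.mgrid[:2*r+1,:2*r+1]
    return (cast(v,[[u-r+(x*wt).sum()/wt.sum(),w-r+(y*wt).sum()/wt.sum()]],P[2])*1000).round(1)[0],int(st[j,4])
```

Run:
```python
from h import *
a,b,c=[cv2.imread(f"pics/{n}.png") for n in("scene0","b","c")]
S=lambda im,*P:label("scene",im,P)
print("top in stand0",S(a,.527,-.193,.134)); print("orange stand",S(b,.529,-.192,.092)); print("bottom",S(c,.529,-.192,.05))
print("top mat",S(b,.593,-.017,.045),S(c,.593,-.017,.045)); print("orange mat",S(c,.445,-.007,.045))
```

```text
top in stand0 (array([ 526.8, -196.3]), 59)
orange stand (array([ 528.3, -193. ]), 58)
bottom (array([ 528.2, -194.7]), 59)
top mat (array([591.7, -18.3]), 83) (array([591.7, -18.3]), 83)
orange mat (array([444.4,  -8.1]), 64)
```

Converted, -0.1485 m / 0.5 = -0.297, -0.13 m / 0.5 = -0.26.

Call:
nudge_tcp(ticks=[[0.085,[-0.08,0.002,0],[0,0,0]],[0.085,[-0.18,0.004,0],[0,0,0]],[0.085,[-0.26,0.006,0.02],[0,0,0]],[0.085,[-0.297,0.006,0.12],[0,0,0]],[0.085,[-0.297,0.006,0.2],[0,0,0]]])

```text
clock: 13.38
position: [0.5931, -0.02, 0.0551]
tool_rot: [-3.141, -0.002, 3.053]
force: [0.3, -0.2, 0.1]
grip_width: 0.0849
finger_force: 0.0
```

Call:
nudge_tcp(ticks=[[0.085,[0,0,0.04],[0,0,0]],[0.085,[0,0,0.04],[0,0,0]]])

```text
clock: 13.62
position: [0.5922, -0.0199, 0.0373]
tool_rot: [-3.141, -0.003, 3.053]
force: [0.8, 0.7, 1.1]
grip_width: 0.0849
finger_force: 0.0
```

```bash
python3 -c "
from h import *; go(.5934,-.0197,.0085,175)"
```

```text
[-0.0012  0.0003  0.0288] [-0.0005 -0.0027 -0.0016] t 13.62 f [0.8 0.7 1.1]
```

Converted, 0.029 m / 0.5 = 0.058, 0.027 m / 0.5 = 0.054, -0.001 rad / 3.1416 = -0.0003.

Call:
nudge_tcp(ticks=[[0.085,[0,0,0.03],[0,0,-0.0003]],[0.085,[0,0,0.054],[0,0,-0.0003]],[0.085,[0,0,0.058],[0,0,-0.0003]],[0.085,[0,0,0.058],[0,0,-0.0003]]])

```text
clock: 14.12
position: [0.5933, -0.0198, 0.0098]
tool_rot: [3.142, 0.0, 3.054]
force: [0.1, 0.5, 0.1]
grip_width: 0.085
finger_force: 0.0
```

Call:
nudge_tcp(ticks=[[0.05,[0,0,0],[0,0,0]],[0.05,[0,0,0],[0,0,0]],[0.05,[0,0,0],[0,0,0]],[0.05,[0,0,0],[0,0,0]]], grip_force=40)

```text
clock: 14.62
position: [0.5935, -0.0198, 0.0101]
tool_rot: [3.141, 0.001, 3.054]
force: [-0.9, 0.2, 6.3]
grip_width: 0.0557
finger_force: 43.0
```

Call:
nudge_tcp(ticks=[[0.05,[0,0,-0.02],[0,0,0]],[0.05,[0,0,-0.08],[0,0,0]],[0.05,[0,0,-0.18],[0,0,0]],[0.05,[0,0,-0.29],[0,0,0]],[0.05,[0,0,-0.29],[0,0,0]]])

```text
clock: 15.25
position: [0.5952, -0.02, 0.1591]
tool_rot: [3.141, 0.007, 3.053]
force: [0.1, 0.7, -2.8]
grip_width: 0.0555
finger_force: 43.5
```

```bash
python3 -c "
from h import *; go(.5298,-.1957,.12,175)"
```

```text
[ 0.0499 -0.1809  0.0386] [ 0.001   0.0067 -0.0008] t 15.25 f [ 0.1  0.7 -2.8]
```

Converted, -0.1805 m / 0.5 = -0.361, -0.17 m / 0.5 = -0.34.

Call:
nudge_tcp(ticks=[[0.05,[0.02,-0.06,0],[0,0,0]],[0.05,[0.05,-0.16,0],[0,0,0]],[0.05,[0.08,-0.26,0],[0,0,0]],[0.05,[0.096,-0.34,0],[0,0,0]],[0.05,[0.097,-0.361,0.02],[0,0,0]]])

```text
clock: 15.88
position: [0.5279, -0.1982, 0.1446]
tool_rot: [-3.141, 0.0, 3.05]
force: [1.4, 0.4, -2.1]
grip_width: 0.0555
finger_force: 43.5
```

Call:
nudge_tcp(ticks=[[0.05,[0,0,0.03],[0,0,0]],[0.05,[0,0,0.05],[0,0,0]],[0.05,[0,0,0.05],[0,0,0]],[0.05,[0,0,0.05],[0,0,0]]])

```text
clock: 16.38
position: [0.5294, -0.1948, 0.1198]
tool_rot: [3.142, 0.0, 3.055]
force: [0.2, -1.0, -2.7]
grip_width: 0.0557
finger_force: 43.4
```

Run:
```python
from h import *
go(.5298,-.1957,.0575,175)
s=viewer.grab_frame("scene");cv2.imwrite("pics/d.png",s)
cv2.imwrite("pics/s6.png",cv2.resize(s[90:195,170:310],(800,600),interpolation=cv2.INTER_CUBIC))
```

```text
[-0.0005 -0.0009  0.0623] [0.     0.0001 0.0004] t 16.38 f [ 0.2 -1.  -2.7]
```

View pics/s6.png

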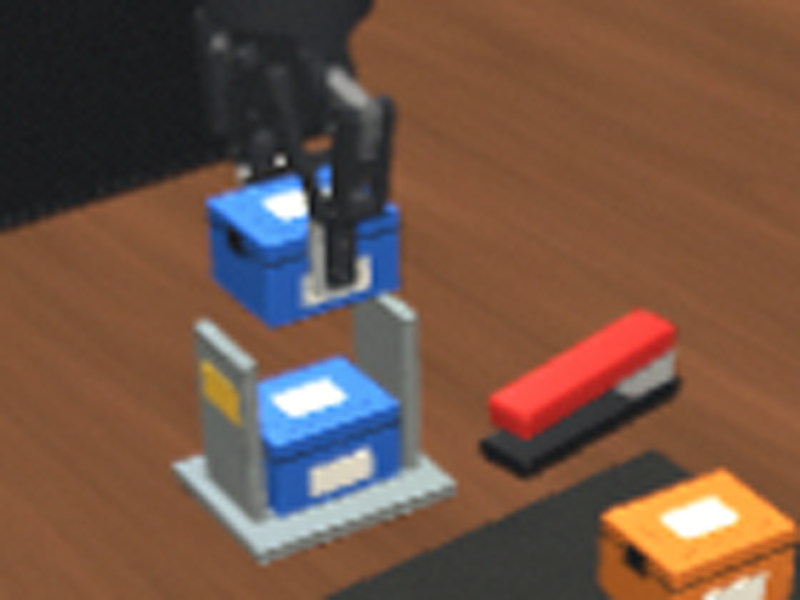

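The held box at (300,250) hangs level and lined up between the plates over the bottom box at (330,420). I lower it.

Converted, 0.058 m / 0.5 = 0.116, 0.053 m / 0.5 = 0.106.

Call:
nudge_tcp(ticks=[[0.05,[-0.0008,-0.0016,0.03],[0,0,0]],[0.05,[-0.0008,-0.0016,0.06],[0,0,0]],[0.05,[-0.0008,-0.0016,0.086],[0,0,0]],[0.05,[-0.0008,-0.0016,0.106],[0,0,0]],[0.05,[-0.0008,-0.0016,0.116],[0,0,0]]])

```text
clock: 17.05
position: [0.5292, -0.1962, 0.0608]
tool_rot: [3.141, -0.001, 3.054]
force: [-0.2, 0.7, -2.1]
grip_width: 0.0554
finger_force: 43.5
```

Call:
nudge_tcp(ticks=[[0.05,[0,0,0],[0,0,0]],[0.05,[0,0,0],[0,0,0]]])

```text
clock: 17.3
position: [0.5296, -0.1963, 0.062]
tool_rot: [-3.141, 0.001, 3.054]
force: [-0.1, 0.6, -0.9]
grip_width: 0.0554
finger_force: 43.5
```

```bash
python3 -c "
from h import *; go(.5298,-.1957,.0571,175)"
```

```text
[-0.0001  0.0006  0.0049] [-0.0002  0.0006 -0.0006] t 17.3 f [-0.1  0.6 -0.9]
```

Converted, 0.0048 m / 0.5 = 0.0096, 0.004 m / 0.5 = 0.008.

Call:
nudge_tcp(ticks=[[0.05,[0,0,0.004],[0,0,0]],[0.05,[0,0,0.008],[0,0,0]],[0.05,[0,0,0.0096],[0,0,0]],[0.05,[0,0,0.0096],[0,0,0]]])

```text
clock: 17.8
position: [0.5294, -0.1962, 0.0571]
tool_rot: [3.142, 0.0, 3.054]
force: [-1.9, 2.3, 5.1]
grip_width: 0.0553
finger_force: 44.1
```

```bash
python3 -c "
from h import *; go(.5298,-.1957,.0571,175)
s=viewer.grab_frame('scene');cv2.imwrite('pics/e.png',s)
cv2.imwrite('pics/s7.png',cv2.resize(s[90:195,170:310],(800,600),interpolation=cv2.INTER_CUBIC))"
```

```text
[-0.0004  0.0005  0.    ] [ 0.0001  0.0001 -0.0006] t 17.8 f [-1.9  2.3  5.1]
```

View pics/s7.png

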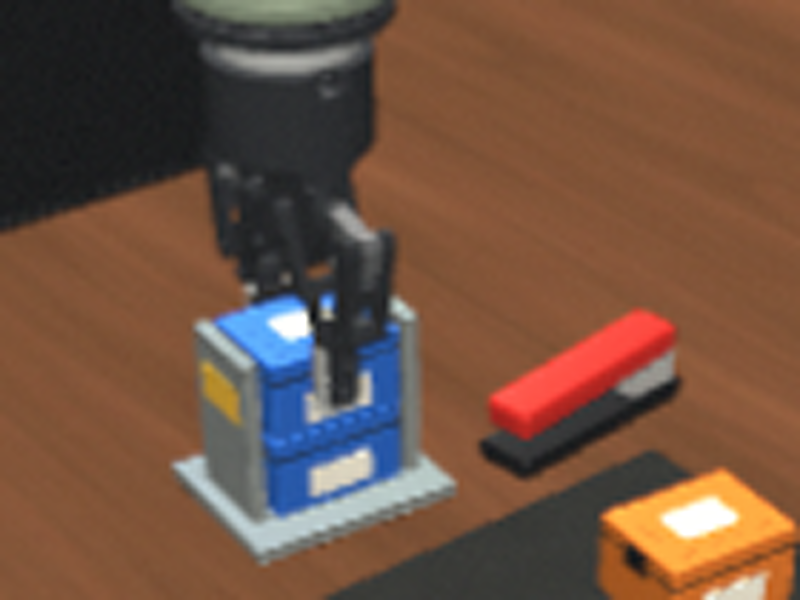

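The top box sits flush on the bottom box, with their faces aligned at (330,400)–(340,470), between the plates. I release it.

Call:
nudge_tcp(ticks=[[0.085,[0,0,0],[0,0,0]],[0.085,[0,0,0],[0,0,0]],[0.085,[0,0,0],[0,0,0]],[0.085,[0,0,-0.06],[0,0,0]],[0.085,[0,0,-0.18],[0,0,0]]])

```text
clock: 18.48
position: [0.5283, -0.1958, 0.1463]
tool_rot: [3.141, -0.004, 3.054]
force: [0.8, 0.4, 1.3]
grip_width: 0.0847
finger_force: 0.0
```

Call:
nudge_tcp(ticks=[[0.085,[0,0,-0.04],[0,0,0]],[0.085,[0,0.04,-0.06],[0,0,0.0477]],[0.085,[0.04,0.12,-0.06],[0,0,0.105]],[0.085,[0.08,0.2,-0.06],[0,0,0.1623]],[0.085,[0.12,0.26,-0.06],[0,0,0.2196]]])

```text
clock: 19.1
position: [0.4805, -0.0598, 0.1769]
tool_rot: [3.141, -0.0, 2.359]
force: [0.3, 0.8, 0.4]
grip_width: 0.0852
finger_force: 0.0
```

```bash
python3 -c "
from h import *; go(.4454,-.0096,.15,85)"
```

```text
[0.0603 0.0109 0.0269] [ 3.000e-04 -3.000e-04  8.751e-01] t 19.1 f [0.3 0.8 0.4]
```

Converted, 0.06 m / 0.5 = 0.12, 0.04 m / 0.5 = 0.08, 0.876 rad / 3.1416 = 0.2788.

Call:
nudge_tcp(ticks=[[0.085,[0.04,0.006,0],[0,0,0.0541]],[0.085,[0.08,0.012,0],[0,0,0.1114]],[0.085,[0.12,0.022,0],[0,0,0.1687]],[0.085,[0.12,0.022,0],[0,0,0.226]],[0.085,[0.12,0.022,0],[0,0,0.2788]]])

```text
clock: 19.73
position: [0.446, -0.0112, 0.177]
tool_rot: [3.141, -0.0, 1.483]
force: [-0.8, 0.7, -0.4]
grip_width: 0.085
finger_force: 0.0
```

Call:
nudge_tcp(ticks=[[0.085,[0,0,0],[0,0,0]],[0.085,[0,0,0.06],[0,0,0]],[0.085,[0,0,0.12],[0,0,0]],[0.085,[0,0,0.12],[0,0,0]]])

```text
clock: 20.23
position: [0.445, -0.0118, 0.1158]
tool_rot: [-3.139, 0.001, 1.491]
force: [0.3, 0.1, 0.4]
grip_width: 0.085
finger_force: 0.0
```

Run:
```python
from h import *
go(.4454,-.0096,.004,84.9)
s=viewer.grab_frame('scene');cv2.imwrite('pics/f.png',s)
print(label("scene",s,(.529,-.193,.092)))
```

```text
[0.0023 0.0005 0.1118] [-0.003   0.0007  0.0089] t 20.23 f [0.3 0.1 0.4]
(array([ 527.7, -194.4]), 61)
```

Careful with the scale: shifts go in shares of 0.5 m and turns go in shares of pi rad. That gives: 0.109 m / 0.5 = 0.218, 0.1 m / 0.5 = 0.2, 0.009 rad / 3.1416 = 0.0029.

Call:
nudge_tcp(ticks=[[0.085,[0.004,0.001,0.08],[0,0,0.0029]],[0.085,[0.004,0.001,0.15],[0,0,0.0029]],[0.085,[0.004,0.001,0.2],[0,0,0.0029]],[0.085,[0.004,0.001,0.218],[0,0,0.0029]],[0.085,[0.004,0.001,0.218],[0,0,0.0029]]])

```text
clock: 20.9
position: [0.4471, -0.0096, 0.0085]
tool_rot: [3.141, -0.0, 1.479]
force: [-0.3, 0.1, -0.7]
grip_width: 0.0853
finger_force: 0.0
```

Call:
nudge_tcp(ticks=[[0.065,[0,0,0],[0,0,0]],[0.065,[0,0,0],[0,0,0]],[0.065,[0,0,0],[0,0,0]],[0.065,[0,0,0],[0,0,0]]], grip_force=40)

```text
clock: 21.4
position: [0.4472, -0.0095, 0.009]
tool_rot: [3.14, -0.0, 1.479]
force: [-1.2, 0.0, 10.4]
grip_width: 0.0696
finger_force: 42.9
```

```bash
python3 -c "
from h import *; go(.4454,-.0096,.006,84.9)"
```

```text
[-0.0003 -0.0018  0.003 ] [ 0.0015 -0.0004 -0.0026] t 21.4 f [-1.2  0.  10.4]
```

Converted, -0.14 m / 0.5 = -0.28, -0.09 m / 0.5 = -0.18.

Call:
nudge_tcp(ticks=[[0.065,[0,0,-0.02],[0,0,0]],[0.065,[0,0,-0.08],[0,0,0]],[0.065,[0,0,-0.18],[0,0,0]],[0.065,[0,0,-0.28],[0,0,0]],[0.065,[0,0,-0.28],[0,0,0]]])

```text
clock: 22.02
position: [0.4481, -0.0091, 0.1514]
tool_rot: [3.136, -0.002, 1.479]
force: [0.1, -0.6, -3.0]
grip_width: 0.0696
finger_force: 47.4
```

```bash
python3 -c "
from h import *; go(.5,.279,.14,88.2)"
```

```text
[0.2916 0.0253 0.0122] [ 0.0054 -0.0021 -0.0601] t 22.02 f [ 0.1 -0.6 -3. ]
```

Converted, 0.27 m / 0.5 = 0.54, 0.22 m / 0.5 = 0.44, -0.06 rad / 3.1416 = -0.0191.

Call:
nudge_tcp(ticks=[[0.065,[0.08,0.008,0],[0,0,-0.0032]],[0.065,[0.2,0.018,0],[0,0,-0.0095]],[0.065,[0.32,0.028,0],[0,0,-0.0191]],[0.065,[0.44,0.04,0],[0,0,-0.0191]],[0.065,[0.54,0.05,0],[0,0,-0.0191]]])

```text
clock: 22.65
position: [0.4959, 0.2595, 0.1476]
tool_rot: [-3.141, 0.0, 1.54]
force: [0.6, -0.8, -1.8]
grip_width: 0.0696
finger_force: 47.4
```

Call:
nudge_tcp(ticks=[[0.065,[0.044,0,0.02],[0,0,0]],[0.065,[0.044,0,0.08],[0,0,0]],[0.065,[0.044,0,0.11],[0,0,0]],[0.065,[0.044,0,0.11],[0,0,0]],[0.065,[0.044,0,0.11],[0,0,0]]])

```text
clock: 23.28
position: [0.4976, 0.2786, 0.0936]
tool_rot: [3.141, -0.0, 1.538]
force: [0.1, -0.2, -1.0]
grip_width: 0.069
finger_force: 47.3
```

```bash
python3 - <<'E'
from h import *
go(.5,.279,.014,88.2)
s=viewer.grab_frame("scene");t=viewer.grab_frame("top");cv2.imwrite("pics/g.png",s)
cv2.imwrite("pics/s8.png",np.hstack([cv2.resize(s[190:310,310:430],(400,400),interpolation=cv2.INTER_CUBIC),cv2.resize(t[180:280,110:210],(400,400),interpolation=cv2.INTER_CUBIC)]))
E
```

```text
[0.0005 0.0024 0.0796] [ 0.0006 -0.0004 -0.0015] t 23.27 f [ 0.1 -0.2 -1. ]
```

View pics/s8.png

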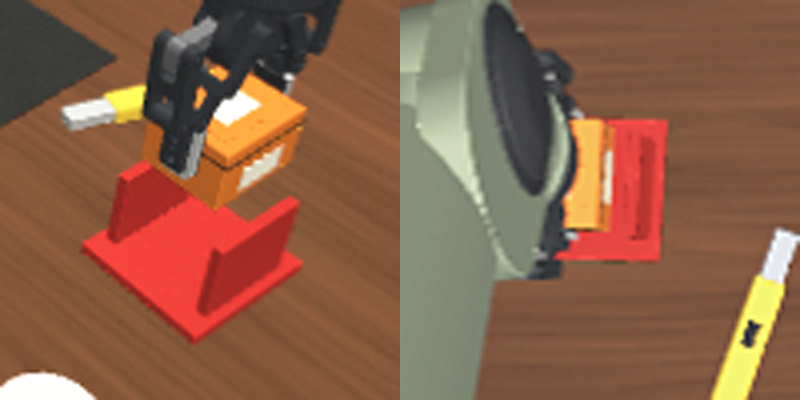

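The box is held level over the cradle. In the left crop its near lower corner is at (220,208), and its lower edge there runs to (295,160). I use that corner to find the camera bias here.

Run:
```python
from h import *
k=10/3; P=lambda p:(np.array(p)+.5)/k-.5+[310,190]
s=observe();x,y,z=s["position"];a=s["tool_rot"][2]-np.pi/2
C=lambda dx,dy:np.array([x,y])+[[np.cos(a),-np.sin(a)],[np.sin(a),np.cos(a)]]@np.array([dx,dy])
for n,p,w,zz in(("low +x+y",[220,208],C(.035,.028),z-.006),("low -x+y",[295,160],C(-.035,.028),z-.006),("lid -x+y",[306,112],C(-.035,.028),z+.036),("lid +x+y",[222,164],C(.035,.028),z+.036)):
    print(n,(cast("scene",P(p),zz)[0]*1000).round(1),(w*1000).round(1))
for n,p,zz in (("base left",[84,247],.008),("base near",[197,340],.008),("base right",[302,264],.008)):print(n,(cast("scene",P(p),zz)[0]*1000).round(1))
g=cv2.imread("pics/g.png"); m=mask(g,0,7,s=150)
# edge of the base, red/wood boundary, subpixel line fits: front (+x) and right (+y) edges
gr=g[:,:,2].astype(float)-g[:,:,1]
def edge(p,q,n=12):
    p,q=P(p),P(q); d=(q-p)/np.linalg.norm(q-p); nn=np.array([-d[1],d[0]]); out=[]
    for f in np.linspace(.15,.85,n):
        o=p+f*(q-p); t=np.arange(-4,4.01,.1); pts=(o+t[:,None]*nn).astype(np.float32)
        v=cv2.remap(gr.astype(np.float32),pts[:,:1],pts[:,1:],cv2.INTER_LINEAR).ravel(); out.append(o+nn*t[np.argmax(abs(np.gradient(cv2.GaussianBlur(v[:,None],(1,9),0).ravel())))])
    w=cast("scene",out,.008); 
    return np.polyfit(*(w.T if abs(np.ptp(w[:,0]))>abs(np.ptp(w[:,1])) else w.T[::-1]),1),w.mean(0)*1000
print("front",edge([84,247],[197,340]),"right",edge([197,340],[302,264]))
```

```text
low +x+y [528.9 306.4] [533.4 305.8]
low -x+y [461.7 309.5] [463.5 308.1]
lid -x+y [468.8 310.4] [463.5 308.1]
lid +x+y [541.5 307.2] [533.4 305.8]
base left [547.2 235.3]
base near [550.7 325. ]
base right [451.6 328.6]
front (array([0.019129  , 0.54403625]), array([549.42457192, 281.68352178])) right (array([-0.04620113,  0.3506701 ]), array([502.63928628, 327.44759616]))
```

Converted, 0.06 m / 0.5 = 0.12, 0.05 m / 0.5 = 0.1.

Call:
nudge_tcp(ticks=[[0.065,[0.002,0.004,0.04],[0,0,0]],[0.065,[0.003,0.004,0.07],[0,0,0]],[0.065,[0.003,0.004,0.1],[0,0,0]],[0.065,[0.003,0.004,0.12],[0,0,0]],[0.065,[0.003,0.004,0.12],[0,0,0]]])

```text
clock: 24.0
position: [0.4988, 0.28, 0.032]
tool_rot: [-3.141, 0.001, 1.538]
force: [-0.0, -0.5, -1.4]
grip_width: 0.0691
finger_force: 47.3
```

Call:
nudge_tcp(ticks=[[0.065,[0,0,0.012],[0,0,0]],[0.065,[0,0,0.024],[0,0,0]],[0.065,[0,0,0.03],[0,0,0]],[0.065,[0,0,0.03],[0,0,0]]])

```text
clock: 24.5
position: [0.4991, 0.2804, 0.0177]
tool_rot: [-3.141, 0.0, 1.539]
force: [0.5, -0.2, -1.7]
grip_width: 0.0694
finger_force: 47.3
```

```bash
python3 -c "
from h import *; go(.4995,.28,.014,88.1)
print(observe()['moment'])"
```

```text
[-0.0004  0.0004  0.0037] [-0.0002  0.0002  0.0011] t 24.5 f [ 0.5 -0.2 -1.7]
[ 1.53783625e-02  1.00020728e-05 -5.37217337e-02]
```

Converted, 0.004 m / 0.5 = 0.008, 0.0035 m / 0.5 = 0.007.

Call:
nudge_tcp(ticks=[[0.065,[0,0,0.004],[0,0,0]],[0.065,[0,0,0.007],[0,0,0]],[0.065,[0,0,0.008],[0,0,0]],[0.065,[0,0,0.008],[0,0,0]]])

```text
clock: 25.0
position: [0.4991, 0.2805, 0.0142]
tool_rot: [-3.142, -0.0, 1.539]
force: [-2.2, -0.1, 5.8]
grip_width: 0.0695
finger_force: 48.1
```

Run:
```python
from h import *
go(.4995,.28,.014,88.1)
s=viewer.grab_frame("scene");cv2.imwrite("pics/k.png",s)
cv2.imwrite("pics/s9.png",cv2.resize(s[215:305,320:420],(660,594),interpolation=cv2.INTER_CUBIC))
```

```text
[-0.0004  0.0004  0.0002] [-0.     -0.0002  0.0011] t 25.0 f [-2.2 -0.1  5.8]
```

View pics/s9.png

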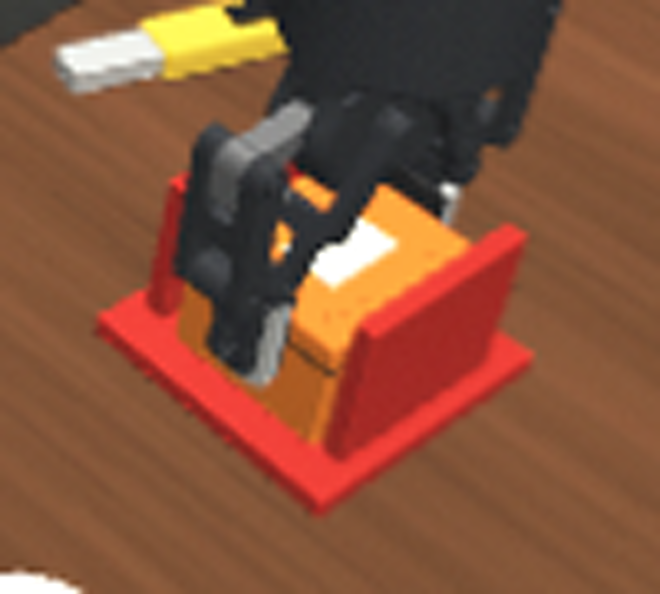

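The orange box sits on the cradle floor between the plates. Its front lower corner is at (320,445), level with the plate end at (330,452), and the base front edge runs from (98,325) to (318,508).

Run:
```python
from h import *
P=lambda p:(np.array(p,float)+.5)/6.6-.5+[320,215]
for n,p in(("box",[[320,445],[190,345]]),("base",[[98,325],[318,508]])): print(n,(cast("scene",P(p),.008)*1000).round(1))
```

```text
box [[532.2 309.2]
 [531.7 258.6]]
base [[548.  234.9]
 [552.  323.7]]
```

Call:
nudge_tcp(ticks=[[0.085,[0,0,0],[0,0,0]],[0.085,[0,0,0],[0,0,0]],[0.085,[0,0,0],[0,0,0]],[0.085,[0,0,-0.06],[0,0,0]],[0.085,[0,0,-0.18],[0,0,0]]])

```text
clock: 25.68
position: [0.4982, 0.2798, 0.1034]
tool_rot: [-3.139, 0.002, 1.539]
force: [0.6, 1.3, 0.9]
grip_width: 0.0851
finger_force: 0.0
```

Call:
nudge_tcp(ticks=[[0.085,[0,-0.04,-0.08],[0,0,0]],[0.085,[-0.1,-0.1,-0.12],[0,0,0]],[0.085,[-0.2,-0.1,-0.12],[0,0,0]],[0.085,[-0.32,-0.1,-0.12],[0,0,0]],[0.085,[-0.42,-0.1,-0.12],[0,0,0]]])

```text
clock: 26.3
position: [0.4421, 0.0703, 0.1641]
tool_rot: [3.141, -0.0, 1.539]
force: [0.6, -0.7, 0.6]
grip_width: 0.085
finger_force: 0.0
```

Call:
nudge_tcp(ticks=[[0.085,[-0.02,0,0],[0,0,0]],[0.085,[-0.02,0,0],[0,0,0]]])

```text
clock: 26.55
position: [0.4423, 0.0622, 0.1639]
tool_rot: [3.141, -0.0, 1.538]
force: [0.0, 0.8, -0.6]
grip_width: 0.0849
finger_force: 0.0
```

Run:
```python
from h import *
s=viewer.grab_frame("scene");t=viewer.grab_frame("top");cv2.imwrite("pics/m.png",s)
c=big(mask(s,5,20,s=130,v=200,roi=(335,225,410,280)));print("scene lid",rect("scene",c,.05),label("scene",s,(.5,.28,.05)))
c=big(mask(t,5,20,s=110,v=120,roi=(130,195,190,260)));print("top lid",rect("top",c,.05))
print(label("top",t,(.498,.28,.05)))
c=big(mask(t,0,4,roi=(130,195,190,260)));print("top cradle",rect("top",c,.008))
print("stack",label("scene",s,(.529,-.193,.092)),label("top",t,(.528,-.195,.092)))
f=lambda i,k:cv2.resize(i,(400,400),interpolation=cv2.INTER_CUBIC)
cv2.imwrite("pics/s10.png",np.vstack([np.hstack([f(s[215:295,325:405],5),f(t[195:255,128:188],5)]),np.hstack([f(s[115:195,185:265],5),f(t[180:240,295:355],5)])])[:800])
i=cv2.imread("pics/s10.png");cv2.imwrite("pics/s10.png",cv2.resize(i,(600,600)))
```

```text
scene lid ((502.7152404785156, 282.9934997558594), (57.79263687133789, 73.64080047607422), 88.22288513183594) (array([499.4, 281.7]), 120)
top lid ((449.2287902832031, 278.6971130371094), (147.51707458496094, 84.8177490234375), 85.35785675048828)
(array([498.6, 282.5]), 97)
top cradle ((497.4533996582031, 283.95416259765625), (103.5350341796875, 98.80208587646484), 88.87596130371094)
stack (array([ 527.7, -194.4]), 61) (array([ 527.2, -194.2]), 96)
```

View pics/s10.png

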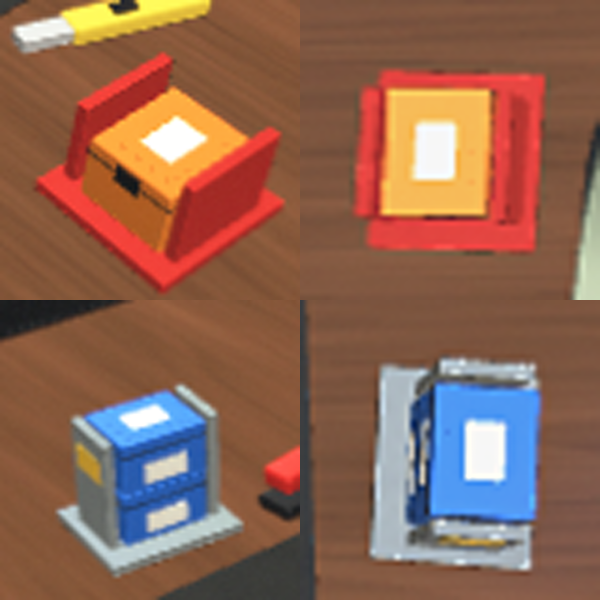

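The last pictures show the orange box flat and centred between the cradle plates. After allowing for parallax, the end gaps are equal. The blue pile is square in the stand, and the cutter, stapler and mat look untouched.

```bash
python3 -c "
from workcell import bot, viewer, observe, job_done; print(job_done())"
```

```text
the job is handed in; nothing more can be done
None
```

The job is handed in at about 27 s of robot time: the top box is restacked squarely on the bottom blue one in the stand, and the orange box lies flat and centred in the returns cradle. The stapler, cutter and mat look untouched; I did not check the other bystanders up close at the end.

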